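Clamp the oblong specimen mount in the torque-knob vise

TASK

Stand the tall oblong resin mount on the bed of the small specimen vise, between its two jaws midway across with its long side across the vise, and let go of it. Then turn the vise's round knob clockwise until its slip clutch clicks so the mount is clamped, and stop there: one click is enough, never more than two. Leave everything else where it is.

Things in the scene. Friction and masses are not known exactly. Their poses are not given: they have to be found in the camera images.
- mount: the wanted mount: upright oblong black resin block, 30 (its x) x 44 (y) x 40 mm tall (z), about 0.14 kg, steel sample in its top; the largest of three mounts, standing on the bench at any yaw. Origin: centre of its underside. Best gripped from above across its 44 mm length and set down with its x along the vise's x.
- puck: bystander: round black resin mount, 32 mm across, 24 mm tall, origin under its centre
- stub: bystander: square black resin mount, 26 x 26 x 22 mm, origin under its centre
- vise: specimen vise fixed to the bench. Origin: centre of its underside; z up, x from the knob end to the fixed jaw, y across. Grey bed 210 (x) x 90 (y) x 20 mm tall. Fixed steel jaw at x = 55 to 80 mm, moving jaw on the knob side of the opening, both 34 mm wide in y, tops 44 mm above the bench. White drive housing at x = -105 to -35 mm, 60 mm wide, top 45 mm above the bench.
- seat (a point): point on the bed's top (20 mm above the bench) where the centre of the mount's underside should go: between the jaws, 19 mm from the fixed jaw's face; axes as the vise's. The jaws stand 38 to 50 mm apart at the start; the moving jaw comes towards +x as the knob turns clockwise, its sprung face pushing the mount against the fixed jaw.
- knob_top (a point): centre of the top of the fluted round black knob (40 mm across, 36 mm tall, axis vertical), 84 mm above the bench; turns with it. Grip across its diameter 8 to 16 mm below its top. Clockwise from above: about 0.18 N m as the jaw runs free, for 1 to 2.5 rad (1 to 3 grasps), then rising over 0.3 rad; the clutch lets go at about 0.34 N m and the torque pulses with each click. The screw stays where it is left.
- clutch (a joint): slip of the knob against its screw in rad, clockwise positive: 0 while knob and screw turn together, grows only as the clutch slips. Clicks come every 0.52 rad: the first is past at 0.3, the second at 0.8, a third would come at 1.3
- reagent: bystander: amber bottle, 60 mm across, 130 mm tall
- beaker: bystander: glass beaker, 56 mm across, 65 mm tall
- dish: bystander: shallow white dish, 90 mm across
- slidebox: bystander: blue slide box 85 x 100 x 30 mm
- pen: bystander: white pen 120 mm long
Mind the look-alikes: they are no part of the job. Leave any purple look-alike of the vise alone. What is shaped like the mount but pink or purple is not meant.

How it is judged:
By the outcome, as a careful person would: the job done as asked, in the order asked, and still so for the second after the job is handed in, with the robot touching nothing.
It also fails if it takes over 67 s, if anything falls off the work surface, if the arm or the gripper's body presses on something with over 40 N, if the wrist force passes 120 N, or if a joint passes its speed limit or range.

ROBOT

A 6-joint arm with a two-finger parallel gripper is mounted at the origin on the work surface. World frame = base frame: x ahead of the robot, y to its left, z up, the work surface at z = 0. Lengths are in m, angles in degrees, forces in N, time in s.
With the tool pointing down it reaches from about 0.275 to 0.975 m from the base axis. Payload 8.4 kg.
Tool frame: the origin (TCP) lies at the very end of the fingers, on their centre line; the grasp point (between the pads) lies 19 mm behind it; z points along the fingers, y is the line along which they close (so a half turn about z gives the same grasp; the last joint's range is limited). The gripper opens to 92 mm and grips with 3 to 60 N. Pads are 20 mm wide; open, the fingers measure 128 mm over their backs; the gripper's body (75 mm by 189 mm) begins 69 mm behind the grasp point.
Start: joints at [71.54, 20.225, 93.587, -0, 66.188, -0.138], TCP at [0.196, 0.593, 0.215] pointing down, gripper open.
Joint ranges: [-150.9, 150.9], [-52.94, 120.26], [3.33, 152.33], [-74.26, 254.26], [0, 154.13], [-172.89, 172.89]. Speed limits (degrees/s): [127.2, 127.2, 159.86, 180, 180, 180].

INTERFACE

Orientations are given as [roll, pitch, yaw] about the fixed x, y, z axes, in that order (R = Rz(yaw) Ry(pitch) Rx(roll)).
In Python, from rig import * gives the robot as it stands. The module is installed in compiled form; this text tells all that it offers.
- The arm moves only by the tool servo_tool, never from a script. Its argument "rows" is a list of rows, each an object of numbers: "fingers": the gripper command: -1 is fully open, 1 is shut, values between are in proportion; "dx", "dy", "dz": the shift along the tool's x, y, z in m; "ax", "ay", "az": the turn, a rotation vector about the tool's x, y, z in degrees. A call has 1 to 12 rows; each row shifts and turns the commanded pose from where the row before left it, along the tool's axes as they then stand; what a row does not reach is not made up. A row lasts 1/10 s, in which the tool goes at most 50 mm and 8.59 degrees, less where a joint would pass 70% of its speed; a pose out of reach is approached as far as the arm can. A call with a gripper value outside its range is refused whole. The fingers move at their own pace and stop on an object; "squeeze" is the grip in N (left out, the last holds). Time passes only in rows, so rows that do not move let the fingers close. It gives the time, the measured TCP pose, the force, the opening and the grip force at its end, in the units of the state.
- sense(): the state, without advancing time (a new reading comes with each control period).
- capture(name): name is "scene" or "top" or "wrist"; returns (picture, depth): 480x640x3 uint8, red, green, blue; 480x640 float32, m along the optical axis (not along the pixel's ray), 0 where there is no reading.
- calibration(name): a dict with "camera_matrix" (3x3 intrinsics, pixels), "xyz" and "attitude" of the camera in the world. Camera axes: x right, y down, z forward; pixel columns grow to the right and rows downward; lengths in m; the calibration is good to about 2 mm. The wrist camera is an equidistant fisheye: a pixel r from the principal point sees the ray r / f radians off the axis. A picture is of the moment at which its call begins: read the wrist's pose just before it. calibration takes no time and is no camera call; for the wrist camera it gives the pose at the moment of the call.
- job_done(): hands the job in; it is judged then, once.
The state is a dict: "time_s": time; "joint_pos": joint angles; "joint_velocities": joint speeds; "tau": joint torques, N m; "eef_pos": TCP position; "eef_rot": TCP orientation; "force": force on the tool from outside, world axes, zero at the start; "torque": the same for the moment, N m; "grip_width": opening from 0.0 (shut) to 1.0 (fully open); "grasp_force": force on a finger pad.
Only numpy, scipy, OpenCV 4.12 (cv2) and the standard library are available. Lean on these libraries where they do the work, as an engineer would, in place of code of your own. Each camera call takes 0.05 s, during which the arm holds its last target. There are 200 camera calls.

## Working session

There is one attempt and no reset: what is moved stays moved. The work goes in short steps, Python scripts to look and compute and a tool call to move; the robot and the scene stay as the last step left them, time stands still between calls to the robot, and variables do not carry over. Pictures are saved under pics/ and viewed, at most 10 in all, crops included, and the job is handed in when it is done.

Besides the shell and the picture viewer there is one more tool, called after ">>>" by a JSON object that holds its "name" and its "arguments", one argument or row to a line. servo_tool: Moves the arm, as the interface text tells. Its arguments: {"type":"object","properties":{"rows":{"type":"array","items":{"type":"object","properties":{"fingers":{"type":"number"},"dx":{"type":"number"},"dy":{"type":"number"},"dz":{"type":"number"},"ax":{"type":"number"},"ay":{"type":"number"},"az":{"type":"number"}}}},"squeeze":{"type":"number"}},"required":["rows"]}

```bash
mkdir -p pics; cat > h.py <<'E'
from rig import *
import numpy as np, cv2
from scipy.spatial.transform import Rotation as R
def cam(n):
    c=calibration(n); return np.array(c["camera_matrix"]),np.array(c["xyz"]),c["attitude"]
def rot(a):
    a=np.array(a,float)
    return a if a.shape==(3,3) else R.from_euler('xyz',a,degrees=True).as_matrix()
def cloud(n,depth):
    K,t,a=cam(n); v,u=np.mgrid[:480,:640]
    p=np.stack([(u-K[0,2])/K[0,0]*depth,(v-K[1,2])/K[1,1]*depth,depth],-1)
    return p@rot(a).T+t
E
python3 - <<'E'
from h import *
for n in("scene","top"):
    im,d=capture(n); cv2.imwrite(f"pics/{n}1.png",im[...,::-1]); np.save(f"{n}.npy",d); print(n,calibration(n))
print(sense())
E
```

```text
scene {'camera_matrix': array([[511.82145147,   0.        , 314.56999775],
       [  0.        , 511.82145147, 232.33210758],
       [  0.        ,   0.        ,   1.        ]]), 'xyz': array([ 1.48316646, -0.5726506 ,  1.01537123]), 'attitude': array([-128.47694565,   -0.25711143,   54.9180313 ])}
top {'camera_matrix': array([[532.49092145,   0.        , 313.57471764],
       [  0.        , 532.49092145, 236.73094512],
       [  0.        ,   0.        ,   1.        ]]), 'xyz': array([0.39354779, 0.11931453, 1.70733558]), 'attitude': array([-175.14789412,   -0.95547246,  -91.17878312])}
{'time_s': 0.1, 'joint_pos': array([ 7.15392585e+01,  2.02573879e+01,  9.36255580e+01, -2.27382677e-03,
        6.61881874e+01, -1.38503237e-01]), 'joint_velocities': array([-0.00848695,  0.01627575, -0.19362301,  0.06840314, -0.02276604,
       -0.07336594]), 'tau': array([ 1.45754824e-03, -5.94909132e+01, -3.34929049e+01,  6.99970149e-02,
        1.83214206e-02,  3.20125196e-05]), 'eef_pos': array([0.19635382, 0.59287453, 0.21394554]), 'eef_rot': array([-1.79928862e+02,  1.90717020e-03,  1.61678682e+02]), 'force': array([ 0.38709293, -0.25049082, -0.01396245]), 'torque': array([-0.02003211, -0.0193879 ,  0.01634575]), 'grasp_force': 0.0, 'grip_width': 0.9992810977280321}
```

View pics/top1.png

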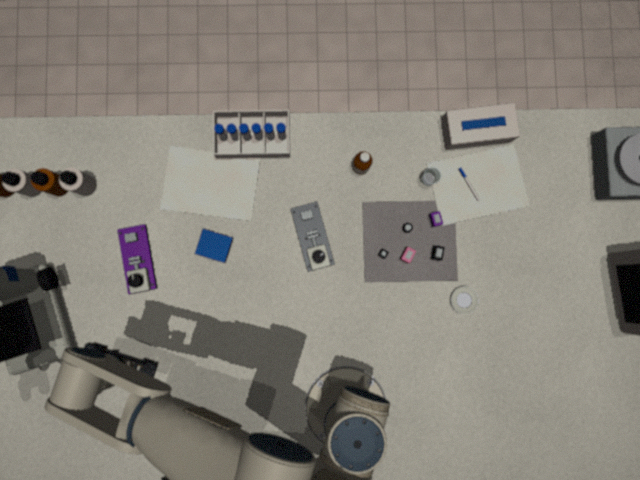

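View pics/scene1.png

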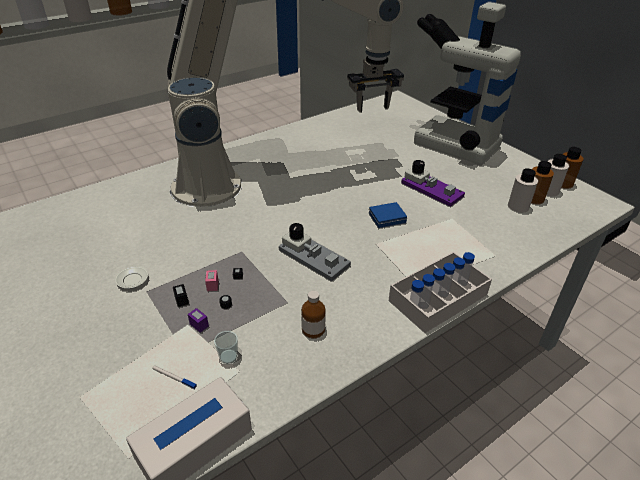

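Top view: the candidates shaped like the mount are black (438,253), pink (408,255) and purple (436,218). The small black ones at (407,227) and (383,253) are the puck and stub. The black one at (438,253) is the largest, so it fits the description. The grey vise is at (312,237), with its knob at (318,257). I'll confirm this in a crop.

```bash
python3 - <<'E'
from h import *
im=cv2.imread("pics/top1.png"); d=np.load("top.npy"); P=cloud("top",d)
c=im[190:290,285:465]; cv2.imwrite("pics/crop1.png",cv2.resize(c,None,fx=4.4,fy=4.4,interpolation=cv2.INTER_CUBIC))
def rect(m,n):
    q=P[m]; r=cv2.minAreaRect(q[:,:2].astype(np.float32)); print(n,len(q),np.median(q[:,2]).round(4),q[:,:2].mean(0).round(4),[np.round(x,4) for x in r])
v,u=np.mgrid[:480,:640]
def box(u0,u1,v0,v1): return (u>=u0)&(u<=u1)&(v>=v0)&(v<=v1)
z=P[...,2]
print("bench z",np.median(z[box(270,285,230,260)]))
rect(box(428,450,242,264)&(z>.033)&(z<.05),"mount")
b=box(285,340,195,275)
rect(b&(z>.012)&(z<.026),"bed")
rect(b&(z>.01),"vise all")
rect(b&(z>.07),"knob")
rect(b&(z>.036)&(z<.055),"jaws+house")
# scene too
d=np.load("scene.npy"); P=cloud("scene",d); z=P[...,2]
rect(box(170,192,280,310)&(z>.034)&(z<.05),"mount S")
rect(box(285,306,220,245)&(z>.075),"knob S")
rect(box(275,355,220,280)&(z>.012)&(z<.026),"bed S")
rect(box(320,342,250,270)&(z>.036),"fixed jaw S")
E
```

```text
bench z 0.0009578951546488357
mount 130 0.0413 [ 0.4784 -0.3025] [array([ 0.4786, -0.303 ]), array([0.0321, 0.0437]), np.float64(77.933)]
bed 1087 0.0207 [0.5573 0.0986] [array([0.521 , 0.0941]), array([0.2469, 0.1057]), np.float64(15.676)]
vise all 1887 0.0236 [0.5379 0.0933] [array([0.5328, 0.093 ]), array([0.1722, 0.2797]), np.float64(88.5401)]
knob 150 0.0853 [0.4665 0.0792] [array([0.4468, 0.0987]), array([0.0394, 0.1073]), np.float64(48.6324)]
jaws+house 452 0.045 [0.5097 0.0862] [array([0.5275, 0.0898]), array([0.184 , 0.0599]), np.float64(14.1268)]
mount S 142 0.04 [ 0.4807 -0.3057] [array([ 0.4789, -0.3052]), array([0.0295, 0.0518]), np.float64(77.1125)]
knob S 123 0.0831 [0.5165 0.0453] [array([ 0.9657, -0.2483]), array([0.0387, 1.2212]), np.float64(56.909)]
bed S 963 0.0196 [0.5678 0.0854] [array([0.5413, 0.0919]), array([0.2111, 0.0974]), np.float64(14.3723)]
fixed jaw S 93 0.0432 [0.6258 0.0926] [array([ 1.0345, -0.2131]), array([0.0523, 1.1488]), np.float64(53.9005)]
```

View pics/crop1.png

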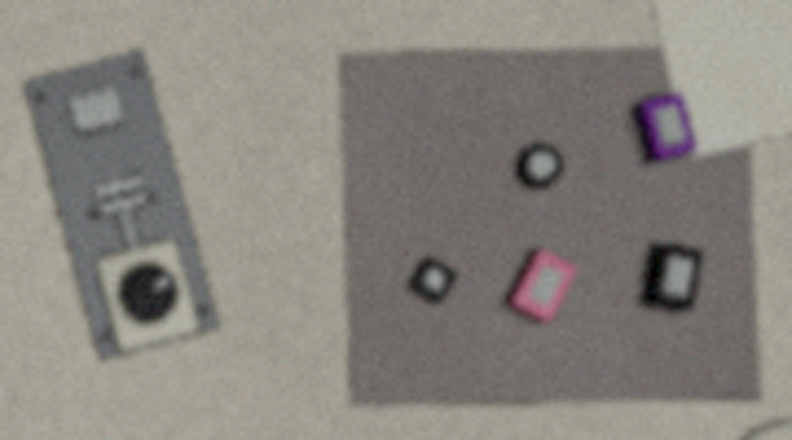

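The crop confirms it. The large upright black oblong at (675,275) in the crop is the mount. The pink and purple ones are look-alikes, the round puck is at (540,165) and the stub at (432,280). The grey vise has its knob at the lower end, (148,293). The mount is at about (0.479, -0.304), with its long axis at about -12°. I'll move above it.

>>> {"name": "servo_tool", "arguments": {
  "rows": [
    {"fingers":-1,"dx":-0.0275,"dy":-0.038},
    {"dx":-0.0275,"dy":-0.038},
    {"dx":-0.0275,"dy":-0.038},
    {"dx":-0.0275,"dy":-0.038},
    {"dx":-0.0275,"dy":-0.038},
    {"dx":-0.0275,"dy":-0.038},
    {"dx":-0.0275,"dy":-0.038},
    {"dx":-0.0275,"dy":-0.038},
    {"dx":-0.0275,"dy":-0.038},
    {"dx":-0.0275,"dy":-0.038},
    {"dx":-0.0275,"dy":-0.038},
    {"dx":-0.0275,"dy":-0.038}
  ]
}}

```text
$.rows[0]: bad value
```

>>> {"name": "servo_tool", "arguments": {
  "rows": [
    {"dx":-0.0275,"dy":-0.038},
    {"dx":-0.0275,"dy":-0.038},
    {"dx":-0.0275,"dy":-0.038},
    {"dx":-0.0275,"dy":-0.038},
    {"dx":-0.0275,"dy":-0.038},
    {"dx":-0.0275,"dy":-0.038},
    {"dx":-0.0275,"dy":-0.038},
    {"dx":-0.0275,"dy":-0.038},
    {"az":8.4},
    {"az":8.4},
    {"az":8.4},
    {"az":8.4}
  ]
}}

```text
$.rows[0]: bad value
```

>>> {"name": "servo_tool", "arguments": {
  "rows": [
    {"az":8.4},
    {"az":8.4},
    {"az":8.4},
    {"az":8.4},
    {"az":8.4},
    {"az":8.4},
    {"dz":0.03},
    {"dz":0.03},
    {}
  ]
}}

```text
$.rows[0]: bad value
```

```bash
python3 - <<'E'
from h import *
s=sense(); print(s["time_s"],s["eef_pos"],s["eef_rot"],s["joint_pos"]); c=calibration("wrist"); print(c)
im,d=capture("wrist"); cv2.imwrite("pics/w1.png",im[...,::-1]); np.save("w1.npy",d)
for n in("scene","top"):
    im,d=capture(n); np.save(f"{n}2.npy",d); cv2.imwrite(f"pics/{n}2.png",im[...,::-1])
E
```

```text
0.1 [0.19635382 0.59287453 0.21394554] [-1.79928862e+02  1.90717020e-03  1.61678682e+02] [ 7.15392585e+01  2.02573879e+01  9.36255580e+01 -2.27382677e-03
  6.61881874e+01 -1.38503237e-01]
{'camera_matrix': array([[371.64829954,   0.        , 316.63563008],
       [  0.        , 371.64829954, 239.13726119],
       [  0.        ,   0.        ,   1.        ]]), 'xyz': array([0.12203645, 0.61775828, 0.38563627]), 'attitude': array([1.63890219e+02, 1.13616957e-01, 7.16890023e+01])}
```

View pics/w1.png

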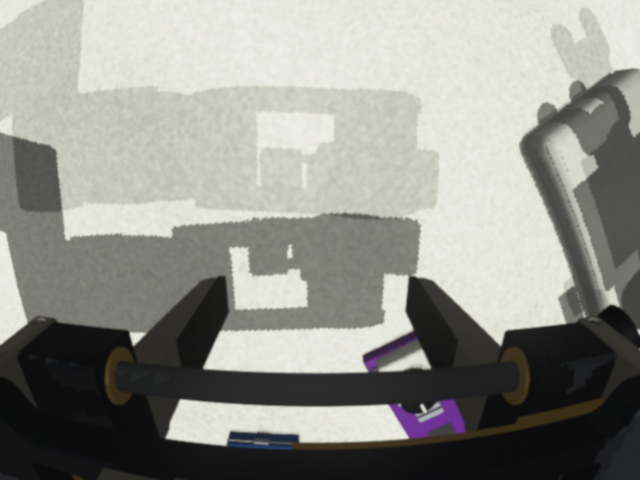

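The picture shows the wrist view at the start pose, with the purple vise under the gripper at (410,390); the arm did not move. The rows probably need all their fields, so I'll test that with one row.

>>> {"name": "servo_tool", "arguments": {
  "rows": [
    {"fingers":-1,"dx":-0.0275,"dy":-0.038,"dz":0,"ax":0,"ay":0,"az":0}
  ]
}}

```text
time_s: 0.35
eef_pos: [0.21, 0.5517, 0.2143]
eef_rot: [179.9, -0.0, 161.8]
force: [1.5, 0.5, 0.7]
grip_width: 0.996
grasp_force: 0.0
```

>>> {"name": "servo_tool", "arguments": {
  "rows": [
    {"fingers":-1,"dx":-0.0275,"dy":-0.038,"dz":0,"ax":0,"ay":0,"az":0},
    {"fingers":-1,"dx":-0.0275,"dy":-0.038,"dz":0,"ax":0,"ay":0,"az":0},
    {"fingers":-1,"dx":-0.0275,"dy":-0.038,"dz":0,"ax":0,"ay":0,"az":0},
    {"fingers":-1,"dx":-0.0275,"dy":-0.038,"dz":0,"ax":0,"ay":0,"az":0},
    {"fingers":-1,"dx":-0.0275,"dy":-0.038,"dz":0,"ax":0,"ay":0,"az":0},
    {"fingers":-1,"dx":-0.0275,"dy":-0.038,"dz":0,"ax":0,"ay":0,"az":0},
    {"fingers":-1,"dx":-0.0275,"dy":-0.038,"dz":0,"ax":0,"ay":0,"az":0},
    {"fingers":-1,"dx":-0.0275,"dy":-0.038,"dz":0,"ax":0,"ay":0,"az":0},
    {"fingers":-1,"dx":-0.0275,"dy":-0.038,"dz":0,"ax":0,"ay":0,"az":0},
    {"fingers":-1,"dx":-0.0275,"dy":-0.038,"dz":0,"ax":0,"ay":0,"az":0},
    {"fingers":-1,"dx":-0.0275,"dy":-0.038,"dz":0,"ax":0,"ay":0,"az":0},
    {"fingers":-1,"dx":-0.0275,"dy":-0.038,"dz":0,"ax":0,"ay":0,"az":0}
  ]
}}

```text
time_s: 1.55
eef_pos: [0.3808, 0.01, 0.2149]
eef_rot: [180.0, 0.1, 161.7]
force: [1.1, 0.8, 0.1]
grip_width: 0.999
grasp_force: 0.0
```

>>> {"name": "servo_tool", "arguments": {
  "rows": [
    {"fingers":-1,"dx":-0.0275,"dy":-0.038,"dz":0,"ax":0,"ay":0,"az":0},
    {"fingers":-1,"dx":-0.0275,"dy":-0.038,"dz":0,"ax":0,"ay":0,"az":0},
    {"fingers":-1,"dx":-0.0275,"dy":-0.038,"dz":0,"ax":0,"ay":0,"az":0},
    {"fingers":-1,"dx":-0.0275,"dy":-0.038,"dz":0,"ax":0,"ay":0,"az":0},
    {"fingers":-1,"dx":-0.0275,"dy":-0.038,"dz":0,"ax":0,"ay":0,"az":0},
    {"fingers":-1,"dx":-0.0275,"dy":-0.038,"dz":0,"ax":0,"ay":0,"az":0},
    {"fingers":-1,"dx":-0.0275,"dy":-0.038,"dz":0,"ax":0,"ay":0,"az":0},
    {"fingers":-1,"dx":0,"dy":0,"dz":0,"ax":0,"ay":0,"az":8.4},
    {"fingers":-1,"dx":0,"dy":0,"dz":0,"ax":0,"ay":0,"az":8.4},
    {"fingers":-1,"dx":0,"dy":0,"dz":0,"ax":0,"ay":0,"az":8.4},
    {"fingers":-1,"dx":0,"dy":0,"dz":0,"ax":0,"ay":0,"az":8.4},
    {"fingers":-1,"dx":0,"dy":0,"dz":0,"ax":0,"ay":0,"az":8.4}
  ]
}}

```text
time_s: 2.75
eef_pos: [0.4796, -0.3011, 0.2144]
eef_rot: [-180.0, -0.0, 119.3]
force: [-0.0, 0.1, -0.6]
grip_width: 1.002
grasp_force: 0.0
```

>>> {"name": "servo_tool", "arguments": {
  "rows": [
    {"fingers":-1,"dx":0,"dy":0,"dz":0,"ax":0,"ay":0,"az":8.4},
    {"fingers":-1,"dx":0,"dy":0,"dz":0,"ax":0,"ay":0,"az":8.4},
    {"fingers":-1,"dx":0,"dy":0,"dz":0,"ax":0,"ay":0,"az":8.4},
    {"fingers":-1,"dx":0,"dy":0,"dz":0.02,"ax":0,"ay":0,"az":8.4},
    {"fingers":-1,"dx":0,"dy":0,"dz":0.03,"ax":0,"ay":0,"az":8.4},
    {"fingers":-1,"dx":0,"dy":0,"dz":0,"ax":0,"ay":0,"az":0}
  ]
}}

```text
time_s: 3.35
eef_pos: [0.4775, -0.2997, 0.1614]
eef_rot: [-179.7, -0.1, 77.5]
force: [-1.2, 0.1, -0.7]
grip_width: 1.0
grasp_force: 0.0
```

```bash
cat >> h.py <<'E'
def wcloud(d,K,t,Rm):
    v,u=np.mgrid[:480,:640]; x=(u-K[0,2])/K[0,0]; y=(v-K[1,2])/K[1,1]; r=np.hypot(x,y)+1e-9
    s=np.tan(np.minimum(r,1.5))/r
    return np.stack([x*s*d,y*s*d,d],-1)@Rm.T+t
E
python3 - <<'E'
from h import *
s=sense(); print(s["time_s"],s["eef_pos"],s["eef_rot"],s["joint_pos"]); K,t,a=cam("wrist")
im,d=capture("wrist"); cv2.imwrite("pics/w2.png",im[...,::-1])
P=wcloud(d,K,t,rot(a)); np.save("w2.npy",P)
im,d=capture("top"); T=cloud("top",d)
v,u=np.mgrid[:480,:640]
def rect(Q,m,n):
    q=Q[m]; r=cv2.minAreaRect(q[:,:2].astype(np.float32)); print(n,len(q),np.median(q[:,2]).round(4),[np.round(x,4) for x in r])
def near(Q,c,r): return np.hypot(Q[...,0]-c[0],Q[...,1]-c[1])<r
rect(P,near(P,(.479,-.304),.045)&(P[...,2]>.036)&(P[...,2]<.05),"mount W")
S=cloud("scene",np.load("scene.npy")); T=cloud("top",np.load("top.npy"))
for Q,n in((S,"S"),(T,"T")):
    z=Q[...,2]
    m=near(Q,(.467,.079),.04)&(z>.078)&(z<.095); q=Q[m][:,:2]; print("knob",n,cv2.minEnclosingCircle(q.astype(np.float32)),q.mean(0))
    m=near(Q,(.61,.108),.04)&(z>.038); rect(Q,m,"fixed "+n)
    m=near(Q,(.47,.078),.06)&(z>.041)&(z<.055); rect(Q,m,"house "+n)
    m=near(Q,(.541,.092),.125)&(z>.015)&(z<.024); rect(Q,m,"bed "+n)
E
```

```text
3.35 [ 0.4775388  -0.29973788  0.16143952] [-1.79683113e+02 -1.12563684e-01  7.75488805e+01] [-3.22668141e+01  1.83123092e+01  1.03827905e+02 -1.79553720e-03
  5.81960681e+01 -1.98150551e+01]
mount W 1926 0.0417 [array([ 0.4786, -0.3033]), array([0.03  , 0.0441]), np.float64(77.3128)]
knob S ((0.47320666909217834, 0.07406596094369888), 0.02236079052090645) [0.47426941 0.07250469]
fixed S 85 0.0433 [array([0.6065, 0.1075]), array([0.0286, 0.0366]), np.float64(21.2154)]
house S 192 0.0446 [array([0.4747, 0.073 ]), array([0.0749, 0.0634]), np.float64(12.3807)]
bed S 851 0.0197 [array([0.5414, 0.0913]), array([0.2109, 0.0966]), np.float64(14.2036)]
knob T ((0.47161391377449036, 0.0757591724395752), 0.020686691626906395) [0.47173257 0.07665743]
fixed T 85 0.0446 [array([0.605 , 0.1099]), array([0.0241, 0.0336]), np.float64(12.6493)]
house T 246 0.0463 [array([0.4823, 0.0786]), array([0.0907, 0.0592]), np.float64(13.9202)]
bed T 864 0.0203 [array([0.532 , 0.1248]), array([0.2102, 0.1552]), np.float64(14.353)]
```

View pics/w2.png

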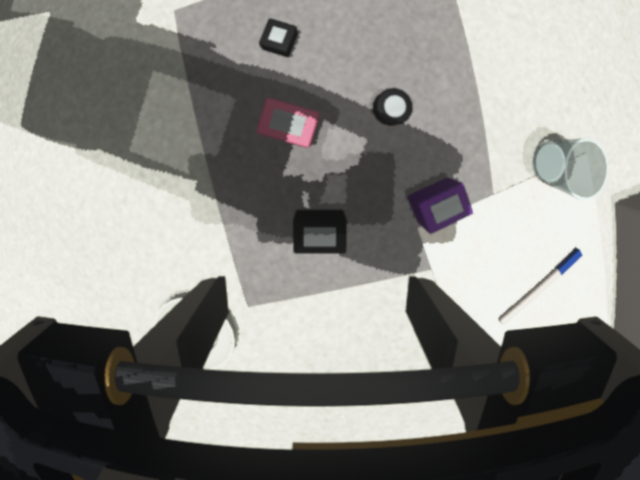

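The wrist view shows the mount at (320,232), square to the fingers. The pink one is at (290,122) and the purple one at (440,205), both clear of the fingers' path. I'll descend and grip.

>>> {"name": "servo_tool", "arguments": {
  "rows": [
    {"fingers":-1,"dx":-0.0033,"dy":0.0018,"dz":0.03,"ax":0,"ay":0,"az":0.2},
    {"fingers":-1,"dx":0,"dy":0,"dz":0.035,"ax":0,"ay":0,"az":0},
    {"fingers":-1,"dx":0,"dy":0,"dz":0.035,"ax":0,"ay":0,"az":0},
    {"fingers":-1,"dx":0,"dy":0,"dz":0.025,"ax":0,"ay":0,"az":0},
    {"fingers":-1,"dx":0,"dy":0,"dz":0.015,"ax":0,"ay":0,"az":0},
    {"fingers":-1,"dx":0,"dy":0,"dz":0.009,"ax":0,"ay":0,"az":0},
    {"fingers":-1,"dx":0,"dy":0,"dz":0,"ax":0,"ay":0,"az":0}
  ]
}}

```text
time_s: 4.15
eef_pos: [0.481, -0.3048, 0.0156]
eef_rot: [-180.0, -0.0, 77.5]
force: [0.1, -0.1, 0.1]
grip_width: 0.999
grasp_force: 0.0
```

>>> {"name": "servo_tool", "arguments": {
  "squeeze": 25,
  "rows": [
    {"fingers":1,"dx":0,"dy":0,"dz":0,"ax":0,"ay":0,"az":0},
    {"fingers":1,"dx":0,"dy":0,"dz":0,"ax":0,"ay":0,"az":0},
    {"fingers":1,"dx":0,"dy":0,"dz":0,"ax":0,"ay":0,"az":0},
    {"fingers":1,"dx":0,"dy":0,"dz":0,"ax":0,"ay":0,"az":0},
    {"fingers":1,"dx":0,"dy":0,"dz":0,"ax":0,"ay":0,"az":0},
    {"fingers":1,"dx":0,"dy":0,"dz":0,"ax":0,"ay":0,"az":0}
  ]
}}

```text
time_s: 4.75
eef_pos: [0.4805, -0.3046, 0.0157]
eef_rot: [-180.0, -0.0, 77.5]
force: [-1.5, 0.3, 2.5]
grip_width: 0.501
grasp_force: 1.1
```

>>> {"name": "servo_tool", "arguments": {
  "squeeze": 25,
  "rows": [
    {"fingers":-0.3,"dx":0.001,"dy":-0.001,"dz":0,"ax":0,"ay":0,"az":0},
    {"fingers":-0.3,"dx":0,"dy":0,"dz":0.005,"ax":0,"ay":0,"az":0},
    {"fingers":-0.3,"dx":0,"dy":0,"dz":0,"ax":0,"ay":0,"az":0},
    {"fingers":1,"dx":0,"dy":0,"dz":0,"ax":0,"ay":0,"az":0},
    {"fingers":1,"dx":0,"dy":0,"dz":0,"ax":0,"ay":0,"az":0},
    {"fingers":1,"dx":0,"dy":0,"dz":0,"ax":0,"ay":0,"az":0},
    {"fingers":1,"dx":0,"dy":0,"dz":0,"ax":0,"ay":0,"az":0},
    {"fingers":1,"dx":0,"dy":0,"dz":0,"ax":0,"ay":0,"az":0},
    {"fingers":1,"dx":0,"dy":0,"dz":0,"ax":0,"ay":0,"az":0}
  ]
}}

```text
time_s: 5.65
eef_pos: [0.4799, -0.3034, 0.0105]
eef_rot: [-180.0, -0.0, 77.5]
force: [-0.8, 0.4, -1.5]
grip_width: 0.478
grasp_force: 25.0
```

>>> {"name": "servo_tool", "arguments": {
  "rows": [
    {"fingers":1,"dx":0,"dy":0,"dz":-0.02,"ax":0,"ay":0,"az":0},
    {"fingers":1,"dx":0,"dy":0,"dz":-0.04,"ax":0,"ay":0,"az":0},
    {"fingers":1,"dx":0,"dy":0,"dz":-0.045,"ax":0,"ay":0,"az":0},
    {"fingers":1,"dx":0,"dy":0,"dz":-0.045,"ax":0,"ay":0,"az":0},
    {"fingers":1,"dx":0.02,"dy":0.004,"dz":0,"ax":0,"ay":0,"az":0},
    {"fingers":1,"dx":0.041,"dy":0.007,"dz":0,"ax":0,"ay":0,"az":0},
    {"fingers":1,"dx":0.045,"dy":0.0077,"dz":0,"ax":0,"ay":0,"az":0},
    {"fingers":1,"dx":0.045,"dy":0.0077,"dz":0,"ax":0,"ay":0,"az":0},
    {"fingers":1,"dx":0.045,"dy":0.0077,"dz":0,"ax":0,"ay":0,"az":0},
    {"fingers":1,"dx":0.045,"dy":0.0077,"dz":0,"ax":0,"ay":0,"az":0},
    {"fingers":1,"dx":0.045,"dy":0.0077,"dz":0,"ax":0,"ay":0,"az":0},
    {"fingers":1,"dx":0.045,"dy":0.0077,"dz":0,"ax":0,"ay":0,"az":0}
  ]
}}

```text
time_s: 6.85
eef_pos: [0.6078, 0.0091, 0.1606]
eef_rot: [-180.0, 0.0, 77.5]
force: [0.5, -0.1, -1.3]
grip_width: 0.476
grasp_force: 25.0
```

>>> {"name": "servo_tool", "arguments": {
  "rows": [
    {"fingers":1,"dx":0.045,"dy":0.0077,"dz":0,"ax":0,"ay":0,"az":0},
    {"fingers":1,"dx":0.045,"dy":0.0077,"dz":0,"ax":0,"ay":0,"az":0},
    {"fingers":1,"dx":0.03,"dy":0.005,"dz":0,"ax":0,"ay":0,"az":0},
    {"fingers":1,"dx":0,"dy":0,"dz":0,"ax":0,"ay":0,"az":-8.34},
    {"fingers":1,"dx":0,"dy":0,"dz":0,"ax":0,"ay":0,"az":-8.34},
    {"fingers":1,"dx":0,"dy":0,"dz":0,"ax":0,"ay":0,"az":-8.34},
    {"fingers":1,"dx":0,"dy":0,"dz":0,"ax":0,"ay":0,"az":-8.34},
    {"fingers":1,"dx":0,"dy":0,"dz":0,"ax":0,"ay":0,"az":-8.34},
    {"fingers":1,"dx":0,"dy":0,"dz":0,"ax":0,"ay":0,"az":-8.34},
    {"fingers":1,"dx":0,"dy":0,"dz":0,"ax":0,"ay":0,"az":-8.34},
    {"fingers":1,"dx":0,"dy":0,"dz":0,"ax":0,"ay":0,"az":-8.34},
    {"fingers":1,"dx":0,"dy":0,"dz":0,"ax":0,"ay":0,"az":-8.34}
  ]
}}

```text
time_s: 8.05
eef_pos: [0.6532, 0.1199, 0.1603]
eef_rot: [-180.0, -0.0, 152.9]
force: [0.2, -0.2, -1.3]
grip_width: 0.479
grasp_force: 25.0
```

>>> {"name": "servo_tool", "arguments": {
  "rows": [
    {"fingers":1,"dx":0,"dy":0,"dz":0,"ax":0,"ay":0,"az":-8.34},
    {"fingers":1,"dx":0,"dy":0,"dz":0,"ax":0,"ay":0,"az":-8.34},
    {"fingers":1,"dx":0,"dy":0,"dz":0,"ax":0,"ay":0,"az":-8.34},
    {"fingers":1,"dx":0,"dy":0,"dz":0,"ax":0,"ay":0,"az":-8.34},
    {"fingers":1,"dx":0,"dy":0,"dz":0,"ax":0,"ay":0,"az":-8.34},
    {"fingers":1,"dx":0,"dy":0,"dz":0,"ax":0,"ay":0,"az":0},
    {"fingers":1,"dx":0,"dy":0,"dz":0,"ax":0,"ay":0,"az":0}
  ]
}}

```text
time_s: 8.75
eef_pos: [0.6533, 0.12, 0.1604]
eef_rot: [180.0, -0.0, -166.0]
force: [-0.1, 1.2, -2.1]
grip_width: 0.482
grasp_force: 25.0
```

```bash
cat >> h.py <<'E'
def rect(Q,m,n):
    q=Q[m]; r=cv2.minAreaRect(q[:,:2].astype(np.float32)); print(n,len(q),np.median(q[:,2]).round(4),[np.round(x,4) for x in r])
def near(Q,c,r): return np.hypot(Q[...,0]-c[0],Q[...,1]-c[1])<r
E
python3 - <<'E'
from h import *
s=sense(); print(s["time_s"],s["eef_pos"],s["eef_rot"],s["joint_pos"],s["grasp_force"]); K,t,a=cam("wrist")
im,d=capture("wrist"); cv2.imwrite("pics/w3.png",im[...,::-1])
P=wcloud(d,K,t,rot(a)); np.save("w3.npy",P); z=P[...,2]
m=near(P,(.472,.075),.04)&(z>.078)&(z<.095); q=P[m][:,:2]; print("knob",cv2.minEnclosingCircle(q.astype(np.float32)),q.mean(0),z[m].mean())
rect(P,near(P,(.606,.1085),.035)&(z>.038)&(z<.05),"fixed")
rect(P,near(P,(.472,.075),.06)&(z>.041)&(z<.055),"house")
rect(P,near(P,(.5405,.092),.125)&(z>.015)&(z<.024),"bed")
rect(P,near(P,(.545,.093),.028)&(z>.038)&(z<.05),"moving")
print("bench",np.median(z[near(P,(.5,.2),.03)]))
E
```

```text
8.75 [0.6533451  0.11995194 0.16039929] [ 1.79997413e+02 -2.08692773e-02 -1.66011833e+02] [ 1.02734042e+01  2.65984889e+01  9.11869158e+01  1.38941469e-03
  6.22355883e+01 -9.37154096e+01] 24.999426305294037
knob ((0.48422300815582275, 0.07938554137945175), 0.01698015071451664) [0.48871741 0.07998709] 0.08379691562821391
fixed 1387 0.0455 [array([0.6052, 0.1096]), array([0.0249, 0.0342]), np.float64(14.0048)]
house 2504 0.0463 [array([0.4967, 0.0825]), array([0.0563, 0.0607]), np.float64(13.9222)]
bed 15656 0.0215 [array([0.5508, 0.096 ]), array([0.1855, 0.0908]), np.float64(14.1537)]
moving 1244 0.0451 [array([0.5363, 0.0921]), array([0.0378, 0.0343]), np.float64(14.3112)]
bench 0.0015180289605891961
```

View pics/w3.png

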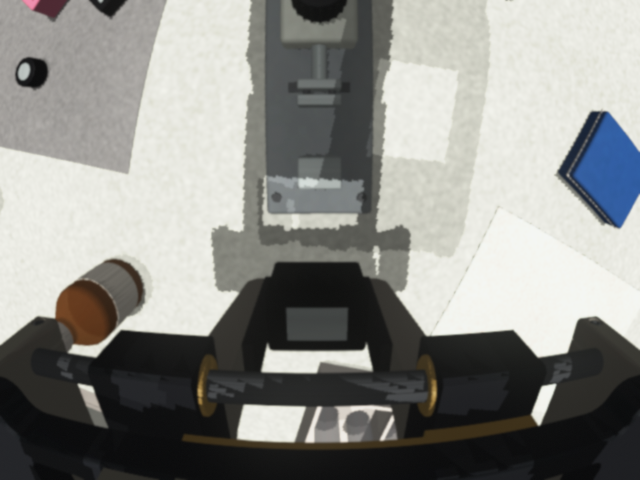

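The wrist view shows the fixed jaw at (320,172), the moving jaw at (320,90), and the mount held square. The fixed jaw's centre is at (0.6052, 0.1096) with yaw 14.1°. That puts the seat at (0.5746, 0.1019), and the jaws are about 40 mm apart.

>>> {"name": "servo_tool", "arguments": {
  "rows": [
    {"fingers":1,"dx":0.02,"dy":0.0015,"dz":0,"ax":0,"ay":0,"az":0},
    {"fingers":1,"dx":0.03,"dy":0,"dz":0,"ax":0,"ay":0,"az":0},
    {"fingers":1,"dx":0.0207,"dy":0,"dz":0,"ax":0,"ay":0,"az":0},
    {"fingers":1,"dx":0.01,"dy":0,"dz":0.02,"ax":0,"ay":0,"az":0},
    {"fingers":1,"dx":0,"dy":0,"dz":0.04,"ax":0,"ay":0,"az":0},
    {"fingers":1,"dx":0,"dy":0,"dz":0.027,"ax":0,"ay":0,"az":0},
    {"fingers":1,"dx":0,"dy":0,"dz":0,"ax":0,"ay":0,"az":0},
    {"fingers":1,"dx":0,"dy":0,"dz":0,"ax":0,"ay":0,"az":0}
  ]
}}

```text
time_s: 9.6
eef_pos: [0.575, 0.1016, 0.0739]
eef_rot: [180.0, -0.0, -165.9]
force: [0.2, 0.7, -1.1]
grip_width: 0.477
grasp_force: 25.0
```

>>> {"name": "servo_tool", "arguments": {
  "rows": [
    {"fingers":1,"dx":0,"dy":0,"dz":0.015,"ax":0,"ay":0,"az":0},
    {"fingers":1,"dx":0,"dy":0,"dz":0.015,"ax":0,"ay":0,"az":0},
    {"fingers":1,"dx":0,"dy":0,"dz":0.008,"ax":0,"ay":0,"az":0},
    {"fingers":1,"dx":0,"dy":0,"dz":0.003,"ax":0,"ay":0,"az":0},
    {"fingers":1,"dx":0,"dy":0,"dz":0.0015,"ax":0,"ay":0,"az":0},
    {"fingers":1,"dx":0,"dy":0,"dz":0,"ax":0,"ay":0,"az":0}
  ]
}}

```text
time_s: 10.2
eef_pos: [0.575, 0.1016, 0.0311]
eef_rot: [180.0, -0.0, -165.8]
force: [0.3, -0.8, -2.0]
grip_width: 0.48
grasp_force: 25.0
```

>>> {"name": "servo_tool", "arguments": {
  "rows": [
    {"fingers":1,"dx":0,"dy":0,"dz":0.0006,"ax":0,"ay":0,"az":0},
    {"fingers":1,"dx":0,"dy":0,"dz":0,"ax":0,"ay":0,"az":0},
    {"fingers":0,"dx":0,"dy":0,"dz":0,"ax":0,"ay":0,"az":0},
    {"fingers":-0.3,"dx":0,"dy":0,"dz":0,"ax":0,"ay":0,"az":0},
    {"fingers":-0.5,"dx":0,"dy":0,"dz":0,"ax":0,"ay":0,"az":0},
    {"fingers":-0.5,"dx":0,"dy":0,"dz":0,"ax":0,"ay":0,"az":0},
    {"fingers":-0.5,"dx":0,"dy":0,"dz":-0.02,"ax":0,"ay":0,"az":0},
    {"fingers":-0.5,"dx":0,"dy":0,"dz":-0.04,"ax":0,"ay":0,"az":0},
    {"fingers":-0.5,"dx":0,"dy":0,"dz":-0.04,"ax":0,"ay":0,"az":0},
    {"fingers":-0.5,"dx":-0.02,"dy":0,"dz":-0.03,"ax":0,"ay":0,"az":0},
    {"fingers":-0.5,"dx":-0.04,"dy":0,"dz":0,"ax":0,"ay":0,"az":0},
    {"fingers":-0.5,"dx":0,"dy":0,"dz":0,"ax":0,"ay":0,"az":0}
  ]
}}

```text
time_s: 11.4
eef_pos: [0.6376, 0.1174, 0.1623]
eef_rot: [-180.0, 0.3, -165.8]
force: [0.0, -0.1, -0.5]
grip_width: 0.749
grasp_force: 0.0
```

```bash
python3 - <<'E'
from h import *
s=sense(); print(s["time_s"],s["eef_pos"],s["eef_rot"],s["joint_pos"],s["torque"]); K,t,a=cam("wrist")
im,d=capture("wrist"); cv2.imwrite("pics/w4.png",im[...,::-1])
P=wcloud(d,K,t,rot(a)); z=P[...,2]
m=near(P,(.472,.075),.04)&(z>.078)&(z<.095); q=P[m][:,:2]; print("knob",cv2.minEnclosingCircle(q.astype(np.float32)),q.mean(0),z[m].mean())
rect(P,near(P,(.606,.1085),.035)&(z>.038)&(z<.05),"fixed")
rect(P,near(P,(.472,.075),.06)&(z>.041)&(z<.055),"house")
rect(P,near(P,(.5746,.1019),.035)&(z>.055)&(z<.066),"mount")
E
```

```text
11.4 [0.6376258 0.1174115 0.1622702] [-179.98111092    0.3492632  -165.75450737] [ 1.02980469e+01  2.49609854e+01  9.35538080e+01  5.93694635e-03
  6.11354717e+01 -9.39502383e+01] [ 0.0531007  -0.01630531 -0.04462387]
knob ((0.4733729660511017, 0.07655743509531021), 0.020978892222046852) [0.4805548  0.07823313] 0.08512185390269482
fixed 1429 0.0455 [array([0.6053, 0.1097]), array([0.0253, 0.0341]), np.float64(14.128)]
house 2823 0.0463 [array([0.4919, 0.0813]), array([0.0778, 0.0605]), np.float64(14.7699)]
mount 2379 0.0617 [array([0.5749, 0.1016]), array([0.029 , 0.0444]), np.float64(14.2519)]
```

View pics/w4.png

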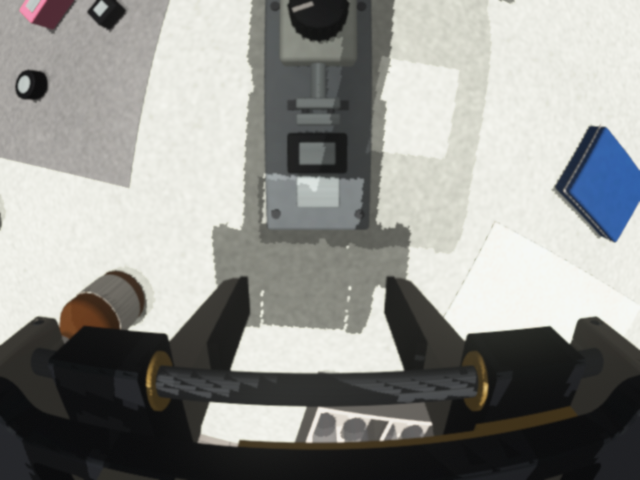

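The mount stands square between the jaws at (318,153), measured at (0.5749, 0.1016) with yaw 14.2°. The knob is at (318,15), which gives about (0.4722, 0.0762). I'll move over it.

>>> {"name": "servo_tool", "arguments": {
  "squeeze": 45,
  "rows": [
    {"fingers":-0.7,"dx":0.02,"dy":0,"dz":0,"ax":0,"ay":0,"az":0},
    {"fingers":-0.7,"dx":0.04,"dy":0.0006,"dz":0,"ax":0,"ay":0,"az":0},
    {"fingers":-0.7,"dx":0.04,"dy":0,"dz":0,"ax":0,"ay":0,"az":0},
    {"fingers":-0.7,"dx":0.04,"dy":0,"dz":0,"ax":0,"ay":0,"az":0},
    {"fingers":-0.7,"dx":0.0254,"dy":0,"dz":0.02,"ax":0,"ay":0,"az":0},
    {"fingers":-0.7,"dx":0,"dy":0,"dz":0.03,"ax":0,"ay":0,"az":0},
    {"fingers":-0.7,"dx":0,"dy":0,"dz":0,"ax":0,"ay":0,"az":0},
    {"fingers":-0.7,"dx":0,"dy":0,"dz":0,"ax":0,"ay":0,"az":0}
  ]
}}

```text
time_s: 12.25
eef_pos: [0.472, 0.0761, 0.1104]
eef_rot: [180.0, -0.1, -165.8]
force: [-0.1, -0.1, -0.5]
grip_width: 0.853
grasp_force: 0.0
```

>>> {"name": "servo_tool", "arguments": {
  "squeeze": 45,
  "rows": [
    {"fingers":-0.7,"dx":0,"dy":0,"dz":0.02,"ax":0,"ay":0,"az":0},
    {"fingers":-0.7,"dx":0,"dy":0,"dz":0.02,"ax":0,"ay":0,"az":0},
    {"fingers":-0.7,"dx":0,"dy":0,"dz":0.012,"ax":0,"ay":0,"az":0},
    {"fingers":-0.7,"dx":0,"dy":0,"dz":0.005,"ax":0,"ay":0,"az":0},
    {"fingers":-0.7,"dx":0,"dy":0,"dz":0,"ax":0,"ay":0,"az":0},
    {"fingers":0,"dx":0,"dy":0,"dz":0,"ax":0,"ay":0,"az":0},
    {"fingers":1,"dx":0,"dy":0,"dz":0,"ax":0,"ay":0,"az":0},
    {"fingers":1,"dx":0,"dy":0,"dz":0,"ax":0,"ay":0,"az":0},
    {"fingers":1,"dx":0,"dy":0,"dz":0,"ax":0,"ay":0,"az":0},
    {"fingers":1,"dx":0,"dy":0,"dz":0,"ax":0,"ay":0,"az":0},
    {"fingers":1,"dx":0,"dy":0,"dz":0,"ax":0,"ay":0,"az":0},
    {"fingers":1,"dx":0,"dy":0,"dz":0,"ax":0,"ay":0,"az":0}
  ]
}}

```text
time_s: 13.45
eef_pos: [0.4727, 0.0764, 0.0537]
eef_rot: [180.0, 0.0, -165.8]
force: [-0.7, 1.8, 5.4]
grip_width: 0.427
grasp_force: 45.0
```

```bash
python3 - <<'E'
from h import *
s=sense(); print({k:np.round(s[k],3) for k in s if k!="joint_velocities"})
E
```

```text
{'time_s': np.float64(13.45), 'joint_pos': array([ 8.99200e+00,  2.06430e+01,  1.18588e+02,  1.80000e-02,
        4.07580e+01, -9.52530e+01]), 'tau': array([-8.9800e-01, -4.6384e+01, -2.1127e+01, -4.6200e-01, -1.8800e-01,
       -2.5000e-02]), 'eef_pos': array([0.473, 0.076, 0.054]), 'eef_rot': array([ 1.79989e+02,  1.20000e-02, -1.65769e+02]), 'force': array([-0.691,  1.758,  5.362]), 'torque': array([ 0.315,  0.21 , -0.058]), 'grasp_force': np.float64(45.002), 'grip_width': np.float64(0.427)}
```

>>> {"name": "servo_tool", "arguments": {
  "rows": [
    {"fingers":1,"dx":0,"dy":0,"dz":0,"ax":0,"ay":0,"az":3},
    {"fingers":1,"dx":0,"dy":0,"dz":0,"ax":0,"ay":0,"az":6},
    {"fingers":1,"dx":0,"dy":0,"dz":0,"ax":0,"ay":0,"az":6},
    {"fingers":1,"dx":0,"dy":0,"dz":0,"ax":0,"ay":0,"az":6},
    {"fingers":1,"dx":0,"dy":0,"dz":0,"ax":0,"ay":0,"az":6},
    {"fingers":1,"dx":0,"dy":0,"dz":0,"ax":0,"ay":0,"az":6},
    {"fingers":1,"dx":0,"dy":0,"dz":0,"ax":0,"ay":0,"az":6},
    {"fingers":1,"dx":0,"dy":0,"dz":0,"ax":0,"ay":0,"az":3}
  ]
}}

```text
time_s: 14.25
eef_pos: [0.4727, 0.0761, 0.0537]
eef_rot: [-180.0, 0.0, 152.0]
force: [-1.7, 0.4, 3.2]
grip_width: 0.425
grasp_force: 45.0
```

```bash
cat > st.py <<'E'
from h import *
s=sense(); print({k:np.round(s[k],3).tolist() for k in ("time_s","eef_rot","eef_pos","force","torque","grasp_force","grip_width")},"j6",s["joint_pos"][5].round(2),"tau6",s["tau"][5].round(3))
E
python3 st.py
```

```text
{'time_s': 14.25, 'eef_rot': [-179.987, 0.011, 152.042], 'eef_pos': [0.473, 0.076, 0.054], 'force': [-1.748, 0.429, 3.193], 'torque': [-0.11, 0.22, 0.175], 'grasp_force': 45.002, 'grip_width': 0.425} j6 -53.04 tau6 -0.007
```

>>> {"name": "servo_tool", "arguments": {
  "rows": [
    {"fingers":1,"dx":0,"dy":0,"dz":0,"ax":0,"ay":0,"az":4},
    {"fingers":1,"dx":0,"dy":0,"dz":0,"ax":0,"ay":0,"az":5},
    {"fingers":1,"dx":0,"dy":0,"dz":0,"ax":0,"ay":0,"az":5},
    {"fingers":1,"dx":0,"dy":0,"dz":0,"ax":0,"ay":0,"az":4}
  ]
}}

```text
time_s: 14.65
eef_pos: [0.4726, 0.076, 0.0537]
eef_rot: [-180.0, 0.0, 134.1]
force: [-2.3, 0.2, 5.4]
grip_width: 0.424
grasp_force: 45.0
```

```bash
python3 st.py
```

```text
{'time_s': 14.65, 'eef_rot': [-179.981, 0.014, 134.07], 'eef_pos': [0.473, 0.076, 0.054], 'force': [-2.289, 0.194, 5.36], 'torque': [-0.183, 0.212, 0.193], 'grasp_force': 44.999, 'grip_width': 0.424} j6 -35.07 tau6 -0.736
```

>>> {"name": "servo_tool", "arguments": {
  "rows": [
    {"fingers":1,"dx":0,"dy":0,"dz":0,"ax":0,"ay":0,"az":4},
    {"fingers":1,"dx":0,"dy":0,"dz":0,"ax":0,"ay":0,"az":4},
    {"fingers":1,"dx":0,"dy":0,"dz":0,"ax":0,"ay":0,"az":4}
  ]
}}

```text
time_s: 14.95
eef_pos: [0.4725, 0.076, 0.0536]
eef_rot: [-180.0, 0.0, 122.1]
force: [-2.7, -0.4, 4.8]
grip_width: 0.428
grasp_force: 45.0
```

```bash
python3 st.py
```

```text
{'time_s': 14.95, 'eef_rot': [-179.975, 0.017, 122.11], 'eef_pos': [0.473, 0.076, 0.054], 'force': [-2.686, -0.423, 4.848], 'torque': [-0.179, 0.335, 0.192], 'grasp_force': 44.999, 'grip_width': 0.428} j6 -23.1 tau6 -0.96
```

>>> {"name": "servo_tool", "arguments": {
  "rows": [
    {"fingers":1,"dx":0,"dy":0,"dz":0,"ax":0,"ay":0,"az":4},
    {"fingers":1,"dx":0,"dy":0,"dz":0,"ax":0,"ay":0,"az":4},
    {"fingers":1,"dx":0,"dy":0,"dz":0,"ax":0,"ay":0,"az":4}
  ]
}}

```text
time_s: 15.25
eef_pos: [0.4725, 0.076, 0.0537]
eef_rot: [-180.0, 0.0, 110.1]
force: [-2.2, -0.8, 5.4]
grip_width: 0.427
grasp_force: 45.0
```

```bash
python3 st.py
```

```text
{'time_s': 15.25, 'eef_rot': [-179.972, 0.023, 110.117], 'eef_pos': [0.472, 0.076, 0.054], 'force': [-2.185, -0.792, 5.372], 'torque': [-0.241, 0.368, 0.283], 'grasp_force': 45.001, 'grip_width': 0.427} j6 -11.11 tau6 -0.888
```

>>> {"name": "servo_tool", "arguments": {
  "rows": [
    {"fingers":1,"dx":0,"dy":0,"dz":0,"ax":0,"ay":0,"az":2},
    {"fingers":1,"dx":0,"dy":0,"dz":0,"ax":0,"ay":0,"az":2}
  ]
}}

```text
time_s: 15.45
eef_pos: [0.4724, 0.076, 0.0537]
eef_rot: [-180.0, 0.0, 106.2]
force: [-1.9, -0.8, 4.9]
grip_width: 0.429
grasp_force: 45.0
```

```bash
python3 st.py
```

```text
{'time_s': 15.45, 'eef_rot': [-179.972, 0.026, 106.197], 'eef_pos': [0.472, 0.076, 0.054], 'force': [-1.878, -0.818, 4.94], 'torque': [-0.146, 0.428, 0.292], 'grasp_force': 45.002, 'grip_width': 0.429} j6 -7.19 tau6 -0.244
```

>>> {"name": "servo_tool", "arguments": {
  "rows": [
    {"fingers":1,"dx":0,"dy":0,"dz":0,"ax":0,"ay":0,"az":2},
    {"fingers":1,"dx":0,"dy":0,"dz":0,"ax":0,"ay":0,"az":2}
  ]
}}

```text
time_s: 15.65
eef_pos: [0.4724, 0.076, 0.0537]
eef_rot: [-180.0, 0.0, 102.2]
force: [-1.2, -1.3, 5.7]
grip_width: 0.424
grasp_force: 45.0
```

```bash
python3 st.py
```

```text
{'time_s': 15.65, 'eef_rot': [-179.97, 0.029, 102.207], 'eef_pos': [0.472, 0.076, 0.054], 'force': [-1.194, -1.281, 5.709], 'torque': [-0.25, 0.38, 0.296], 'grasp_force': 45.002, 'grip_width': 0.424} j6 -3.19 tau6 -0.262
```

>>> {"name": "servo_tool", "arguments": {
  "rows": [
    {"fingers":1,"dx":0,"dy":0,"dz":0,"ax":0,"ay":0,"az":2},
    {"fingers":1,"dx":0,"dy":0,"dz":0,"ax":0,"ay":0,"az":2}
  ]
}}

```text
time_s: 15.85
eef_pos: [0.4724, 0.0759, 0.0537]
eef_rot: [-180.0, 0.0, 98.2]
force: [-1.8, -1.0, 5.9]
grip_width: 0.426
grasp_force: 45.0
```

```bash
python3 st.py
```

```text
{'time_s': 15.85, 'eef_rot': [-179.97, 0.031, 98.207], 'eef_pos': [0.472, 0.076, 0.054], 'force': [-1.765, -1.048, 5.893], 'torque': [-0.222, 0.436, 0.344], 'grasp_force': 45.002, 'grip_width': 0.426} j6 0.8 tau6 -0.241
```

>>> {"name": "servo_tool", "arguments": {
  "rows": [
    {"fingers":1,"dx":0,"dy":0,"dz":0,"ax":0,"ay":0,"az":2},
    {"fingers":1,"dx":0,"dy":0,"dz":0,"ax":0,"ay":0,"az":2}
  ]
}}

```text
time_s: 16.05
eef_pos: [0.4724, 0.076, 0.0537]
eef_rot: [-180.0, 0.0, 94.2]
force: [-2.0, -0.4, 6.6]
grip_width: 0.432
grasp_force: 45.0
```

```bash
python3 st.py
```

```text
{'time_s': 16.05, 'eef_rot': [-179.972, 0.034, 94.212], 'eef_pos': [0.472, 0.076, 0.054], 'force': [-2.011, -0.383, 6.64], 'torque': [-0.277, 0.465, 0.346], 'grasp_force': 45.002, 'grip_width': 0.432} j6 4.8 tau6 -0.235
```

>>> {"name": "servo_tool", "arguments": {
  "rows": [
    {"fingers":1,"dx":0,"dy":0,"dz":0,"ax":0,"ay":0,"az":2},
    {"fingers":1,"dx":0,"dy":0,"dz":0,"ax":0,"ay":0,"az":2}
  ]
}}

```text
time_s: 16.25
eef_pos: [0.4723, 0.076, 0.0537]
eef_rot: [-180.0, 0.0, 90.2]
force: [-1.1, -1.5, 6.0]
grip_width: 0.427
grasp_force: 45.0
```

```bash
python3 st.py
```

```text
{'time_s': 16.25, 'eef_rot': [-179.971, 0.035, 90.205], 'eef_pos': [0.472, 0.076, 0.054], 'force': [-1.115, -1.528, 6.001], 'torque': [-0.263, 0.444, 0.329], 'grasp_force': 45.001, 'grip_width': 0.427} j6 8.81 tau6 -0.289
```

>>> {"name": "servo_tool", "arguments": {
  "rows": [
    {"fingers":1,"dx":0,"dy":0,"dz":0,"ax":0,"ay":0,"az":2},
    {"fingers":1,"dx":0,"dy":0,"dz":0,"ax":0,"ay":0,"az":2}
  ]
}}

```text
time_s: 16.45
eef_pos: [0.4724, 0.076, 0.0537]
eef_rot: [-180.0, 0.0, 86.2]
force: [-2.2, -1.6, 6.6]
grip_width: 0.43
grasp_force: 45.0
```

```bash
python3 st.py
```

```text
{'time_s': 16.45, 'eef_rot': [-179.972, 0.034, 86.198], 'eef_pos': [0.472, 0.076, 0.054], 'force': [-2.163, -1.635, 6.583], 'torque': [-0.255, 0.494, 0.165], 'grasp_force': 45.001, 'grip_width': 0.43} j6 12.81 tau6 -0.39
```

>>> {"name": "servo_tool", "arguments": {
  "rows": [
    {"fingers":1,"dx":0,"dy":0,"dz":0,"ax":0,"ay":0,"az":2},
    {"fingers":1,"dx":0,"dy":0,"dz":0,"ax":0,"ay":0,"az":2}
  ]
}}

```text
time_s: 16.65
eef_pos: [0.4723, 0.076, 0.0537]
eef_rot: [-180.0, 0.0, 82.2]
force: [-1.8, -0.5, 5.4]
grip_width: 0.428
grasp_force: 45.0
```

```bash
python3 st.py
```

```text
{'time_s': 16.65, 'eef_rot': [-179.97, 0.032, 82.181], 'eef_pos': [0.472, 0.076, 0.054], 'force': [-1.822, -0.499, 5.386], 'torque': [-0.276, 0.528, 0.133], 'grasp_force': 45.001, 'grip_width': 0.428} j6 16.82 tau6 -0.466
```

>>> {"name": "servo_tool", "arguments": {
  "rows": [
    {"fingers":1,"dx":0,"dy":0,"dz":0,"ax":0,"ay":0,"az":2},
    {"fingers":1,"dx":0,"dy":0,"dz":0,"ax":0,"ay":0,"az":2}
  ]
}}

```text
time_s: 16.85
eef_pos: [0.4722, 0.076, 0.0536]
eef_rot: [-180.0, 0.0, 78.2]
force: [-2.3, -1.4, 6.3]
grip_width: 0.433
grasp_force: 45.0
```

```bash
python3 st.py
```

```text
{'time_s': 16.85, 'eef_rot': [-179.963, 0.039, 78.181], 'eef_pos': [0.472, 0.076, 0.054], 'force': [-2.34, -1.443, 6.342], 'torque': [-0.231, 0.547, 0.128], 'grasp_force': 45.001, 'grip_width': 0.433} j6 20.82 tau6 -0.465
```

>>> {"name": "servo_tool", "arguments": {
  "rows": [
    {"fingers":1,"dx":0,"dy":0,"dz":0,"ax":0,"ay":0,"az":2},
    {"fingers":1,"dx":0,"dy":0,"dz":0,"ax":0,"ay":0,"az":2}
  ]
}}

```text
time_s: 17.05
eef_pos: [0.4723, 0.076, 0.0537]
eef_rot: [-180.0, 0.0, 74.2]
force: [-1.8, -0.2, 6.1]
grip_width: 0.428
grasp_force: 45.0
```

```bash
python3 st.py
```

```text
{'time_s': 17.05, 'eef_rot': [-179.97, 0.04, 74.187], 'eef_pos': [0.472, 0.076, 0.054], 'force': [-1.774, -0.163, 6.111], 'torque': [-0.177, 0.599, 0.187], 'grasp_force': 45.002, 'grip_width': 0.428} j6 24.82 tau6 -0.392
```

The torque peaked near 0.345, dropped to 0.13 and is now rising again, so one click is past. I'll add a few degrees of margin, then release and retreat.

>>> {"name": "servo_tool", "arguments": {
  "rows": [
    {"fingers":1,"dx":0,"dy":0,"dz":0,"ax":0,"ay":0,"az":2},
    {"fingers":1,"dx":0,"dy":0,"dz":0,"ax":0,"ay":0,"az":2}
  ]
}}

```text
time_s: 17.25
eef_pos: [0.4722, 0.076, 0.0536]
eef_rot: [-180.0, 0.0, 70.2]
force: [-3.1, -0.8, 6.8]
grip_width: 0.422
grasp_force: 45.0
```

```bash
python3 st.py
```

```text
{'time_s': 17.25, 'eef_rot': [-179.965, 0.046, 70.198], 'eef_pos': [0.472, 0.076, 0.054], 'force': [-3.123, -0.788, 6.768], 'torque': [-0.171, 0.531, 0.299], 'grasp_force': 45.002, 'grip_width': 0.422} j6 28.81 tau6 -0.297
```

>>> {"name": "servo_tool", "arguments": {
  "rows": [
    {"fingers":0,"dx":0,"dy":0,"dz":0,"ax":0,"ay":0,"az":0},
    {"fingers":-0.5,"dx":0,"dy":0,"dz":0,"ax":0,"ay":0,"az":0},
    {"fingers":-0.7,"dx":0,"dy":0,"dz":0,"ax":0,"ay":0,"az":0},
    {"fingers":-0.7,"dx":0,"dy":0,"dz":0,"ax":0,"ay":0,"az":0},
    {"fingers":-0.7,"dx":0,"dy":0,"dz":0,"ax":0,"ay":0,"az":0},
    {"fingers":-0.7,"dx":0,"dy":0,"dz":-0.02,"ax":0,"ay":0,"az":0},
    {"fingers":-0.7,"dx":0,"dy":0,"dz":-0.04,"ax":0,"ay":0,"az":0},
    {"fingers":-0.7,"dx":0,"dy":0,"dz":-0.04,"ax":0,"ay":0,"az":0},
    {"fingers":-0.7,"dx":0,"dy":0,"dz":-0.03,"ax":0,"ay":0,"az":0},
    {"fingers":-0.7,"dx":0,"dy":0,"dz":0,"ax":0,"ay":0,"az":0},
    {"fingers":-0.7,"dx":0,"dy":0,"dz":0,"ax":0,"ay":0,"az":0}
  ]
}}

```text
time_s: 18.35
eef_pos: [0.4728, 0.0763, 0.1837]
eef_rot: [179.9, -0.0, 70.2]
force: [0.2, 0.2, -0.4]
grip_width: 0.85
grasp_force: 0.0
```

```bash
python3 st.py; python3 - <<'E'
from h import *
im,d=capture("scene"); P=cloud("scene",d); z=P[...,2]
rect(P,near(P,(.58,.103),.03)&(z>.053)&(z<.07),"mount")
rect(P,near(P,(.55,.095),.02)&(z>.036)&(z<.05),"moving")
cv2.imwrite("pics/s5.png",cv2.resize(im[190:310,220:380,::-1],None,fx=5,fy=5,interpolation=cv2.INTER_CUBIC))
E
```

```text
{'time_s': 18.35, 'eef_rot': [179.934, -0.033, 70.244], 'eef_pos': [0.473, 0.076, 0.184], 'force': [0.218, 0.168, -0.388], 'torque': [-0.094, 0.117, 0.02], 'grasp_force': 0.0, 'grip_width': 0.85} j6 28.74 tau6 0.0
mount 126 0.0592 [array([0.5811, 0.0988]), array([0.0309, 0.0478]), np.float64(14.0123)]
moving 29 0.0431 [array([0.5505, 0.0913]), array([0.0239, 0.0292]), np.float64(49.5106)]
```

View pics/s5.png

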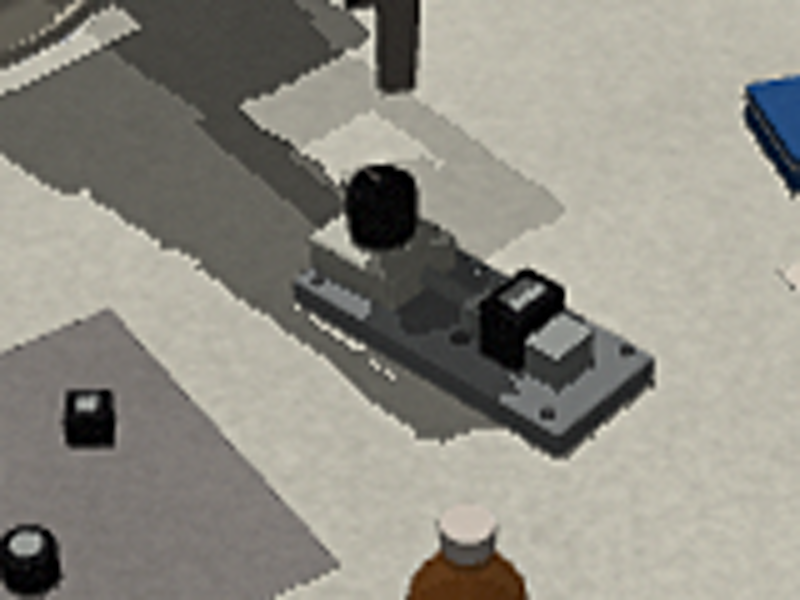

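The mount stands clamped against the fixed jaw at (520,320), upright and square, and the gripper is clear of everything. I'll hand it in.

```bash
python3 -c "
from rig import *
print(job_done())"
```

```text
the job is handed in; nothing more can be done
None
```

The mount stands on the vise bed, clamped square against the fixed jaw after what the torque readings show as one clutch click; the gripper is clear, and I handed the job in at about 18.4 s, but it returned no verdict.

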